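# Line up the drilling jig's leaves with the taper pin and lock it

## Robot

A 6-joint arm with a two-finger parallel gripper is mounted at the origin on the work surface. World frame = base frame: x ahead of the robot, y to its left, z up, the work surface at z = 0. Lengths are in m, angles in rad, forces in N, time in s.
With the tool pointing down it reaches from about 0.225 to 0.875 m from the base axis. Payload 3.4 kg.
Tool frame: the origin (TCP) lies at the very end of the fingers, on their centre line; the grasp point (between the pads) lies 19 mm behind it; z points along the fingers, y is the line along which they close (so a half turn about z gives the same grasp; the last joint's range is limited). The gripper opens to 85 mm and grips with 20 to 120 N. Pads are 22 mm wide; open, the fingers measure 114 mm over their backs; the gripper's body (76 mm by 85 mm) begins 54 mm behind the grasp point. The pads swing forward as they close: fully open they stand 13 mm farther back than shut.
Start: joints at [1.207, 0.276, 1.505, -0, 1.361, -0.121], TCP at [0.138, 0.558, 0.231] pointing down, gripper open.
Joint ranges: [-2.89, 2.89], [-0.75, 2.08], [0.22, 2.7], [-1.18, 4.32], [0.11, 2.71], [-2.7, 2.7]. Speed limits (rad/s): [2.57, 2.57, 3.14, 3.14, 3.14, 3.14].

## Interface

Orientations are given as a unit quaternion [w, x, y, z].
In Python, from rig import readout, vision, manip gives the robot as it stands.
- The arm moves only by the shell command python3 -m handwheel 'ROWS' [FORCE]. ROWS is JSON, a list of rows, each a list of 3 entries, a list of its own where there are three numbers: the shift along the tool's x, y, z in mm, then the turn, a rotation vector about the tool's x, y, z in units of 6 degrees (1.0 is 6 degrees), then the closure, from -1 (fully open) to 1 (shut), so that 0 is half open. A call has 1 to 20 rows; each row shifts and turns the commanded pose from where the row before left it, along the tool's axes as they then stand; what a row does not reach is not made up. A row lasts 1/8 s, in which the tool goes at most 62.5 mm and 10.7 degrees, less where a joint would pass 70% of its speed; a pose out of reach is approached as far as the arm can. A call is refused whole if a number of a shift passes 62.5 or a number of a turn 1, either way. A call with a gripper value outside its range is refused whole. The fingers move at their own pace and stop on an object; FORCE is the grip in N (left out, the last holds). Time passes only in rows, so rows that do not move let the fingers close. It gives the time, the measured TCP pose, the force, the opening and the grip force at its end, in the units of the state.
- readout.get_state(): the state, without advancing time (a new reading comes with each control period).
- vision.get_image(name): name is "side" or "top"; returns the picture (480x640x3 uint8, blue, green, red); there is no depth.
- vision.camera_params(name): a dict with "intrinsics" (3x3 intrinsics, pixels), "rvec" (rotation vector, rad) and "tvec" (3), from world to camera coordinates, as OpenCV has them. Camera axes: x right, y down, z forward; pixel columns grow to the right and rows downward; lengths in m; the calibration is good to about 2 mm. A picture is of the moment at which its call begins. camera_params takes no time and is no camera call.
- manip.sign_off(): hands the job in; it is judged then, once.
The state is a dict: "clock": time; "qpos": joint angles; "qd": joint speeds; "effort": joint torques, N m; "position": TCP position; "ee_rot": TCP orientation; "contact_force": force on the tool from outside, world axes, zero at the start; "moment": the same for the moment, N m; "width": finger opening in m; "gripper_force": force on a finger pad.
Only numpy, scipy, OpenCV 4.12 (cv2) and the standard library are available. Lean on these libraries where they do the work, as an engineer would, in place of code of your own. Each camera call takes 0.05 s, during which the arm holds its last target. There are 200 camera calls.

## Task

The two swinging guide leaves of the blue drilling jig have slipped out of line: take the red-headed taper pin from the rack and drive it down through both leaves into the jig's block until its collar sits fully home on the upper leaf, so that the holes are pulled into line. Only then push the jig's lock lever all the way over to its other stop. Leave the pin in place and leave the other two pins, the brush and the brown nut where they are.

Things in the scene. Friction and masses are not known exactly. Their poses are not given: they have to be found in the camera images.
- pin_red: Steel taper pin with a red head, about 0.22 kg. Standing head up in a hole of the wooden rack, its collar resting on the rack's top; its place among the three is not fixed. Origin on the axis at the underside of the collar, z up towards the head. Above the origin: collar 30 diameter, 8 high, then a round red grip 22 diameter, 36 high (top at z = 44). Below: straight shank 19 diameter from z = 0 to -28, then a taper narrowing to a 6 diameter blunt tip at z = -64.
- pin_red_tip (a point): Tip of the red pin, on its axis, 64 below its origin.
- pin_yellow: Like the red pin but with a yellow head and a slim 13 diameter shank (too loose for the job). Standing head up in a hole of the wooden rack, its collar resting on the rack's top; its place among the three is not fixed. 
- pin_green: Like the red pin but with a green head and a fat 22 diameter shank (will not enter the jig's holes). Standing head up in a hole of the wooden rack, its collar resting on the rack's top; its place among the three is not fixed. 
- rack: Fixed light-wood block 70 (x) by 225 (y) by 72 high with three vertical 24 mm holes in a row along its y, 75 apart; origin at the centre of its underside.
- jig: Fixed blue steel drilling jig: block 110 (x) by 260 (y) by 50 high, origin at the centre of its underside. A vertical 20 mm hole goes right through the block at (0, -10) in its frame. Two leaves lie stacked on it, tops at z = 60 (lower, brass, 74 wide) and z = 70 (upper, aluminium, 52 wide), both pivoting on a vertical bolt at (0, 95); the bolt's head stands to z = 76. The lock lever is at (0, -100), its pivot at z = 72.
- jig_hole (a point): On the axis of the block's hole, at the height of the upper leaf's top face (70 above the bench); the pin's origin belongs here. Its axes are the jig's.
- leaf_upper_hole (a point): Centre of the 20 mm hole in the upper leaf, on its top face.
- leaf_lower_hole (a point): Centre of the 20 mm hole in the lower leaf, on its top face.
- leaf_upper (a joint): Swing of the upper leaf (9.5 thick) about the pivot bolt, rad; 0 = hole in line with the block's, positive moves its hole towards the jig's +x, 105 mm from the pivot, so 0.04 rad is 4.2 mm. Stiff: stays where it is put; about 3 to 4 N at the hole moves it.
- leaf_lower (a joint): The same for the lower leaf (9.5 thick); it has slipped the other way.
- lock (a joint): Angle of the lock lever, rad: 0 = leaning 0.5 rad to the jig's -x, 1.0 = its other stop, leaning 0.5 rad to the jig's +x. It turns about a level axis along the jig's y, stays where it is left, and about 1 N at the knob moves it.
- lock_tip (a point): Centre of the black 26 mm diameter knob at the end of the lock lever, 70 from the lever's pivot; the knob's top reaches up to 155 above the bench mid-swing, so carry the pin clear over it. Push the knob from the jig's -x side.
- bench_brush: Loose bench brush left of the jig, 200 long, 20 high, to be left alone. Origin at the centre of its underside.
- nut: Loose brown nut, 48 diameter, 42 high, on the bench beyond the gap between rack and jig, to be left alone. Origin at the centre of its underside.
Mind the look-alikes: they are no part of the job. Leave any white look-alike of the pin_red alone.

How it is judged:
On the way, in this order (a step that is already met when the one before it is completed fails the run):
1. the red pin is home: its collar on the upper leaf (within 3 mm), upright in the block's hole, both leaves pulled into line (z of pin_red in the frame of jig_hole between -0.004 and 0.003 m and horizontal distance between pin_red and jig_hole below 0.003 m and angle between pin_red's own z axis and vertical below 0.06 rad and value of joint leaf_upper between -0.018 and 0.018 rad and value of joint leaf_lower between -0.018 and 0.018 rad), for 0.2 s.
2. the lock lever is pushed over to its other stop (value of joint lock above 0.88 rad), for 0.2 s.
At the end, for the whole second after the job is handed in: The red pin stands at rest in the jig, its collar within 3 mm of the upper leaf and within 3 mm of the hole's axis, upright within 0.06 rad; both leaves are within 0.018 rad (1.9 mm at the hole) of line; the lock lever is beyond 0.88 rad of its 1.0 rad travel (all of step 1 and value of joint lock above 0.88 rad and linear speed of pin_red below 0.02 m/s); the robot touches nothing.
It fails at once if the yellow or the green pin was moved more than 25 mm (distance of any of pin_yellow, pin_green from where it was at the start of the episode above 0.025 m).
It fails at once if the brush or the nut was moved more than 25 mm (distance of any of bench_brush, nut from where it was at the start of the episode above 0.025 m).
It also fails if it takes over 54 s, if anything falls off the work surface, if the arm or the gripper's body presses on something with over 40 N, if the wrist force passes 120 N, or if a joint passes its speed limit or range.

## Working session

There is one attempt and no reset: what is moved stays moved. The work goes in short steps, Python scripts to look and compute and a shell command to move; the robot and the scene stay as the last step left them, time stands still between calls to the robot, and variables do not carry over. Pictures are saved under pics/ and viewed, at most 10 in all, crops included, and the job is handed in when it is done.

```bash
mkdir -p pics; cat > h.py <<'E'
import numpy as np, cv2
from rig import readout, vision, manip
def cam(n):
    p=vision.camera_params(n); R=cv2.Rodrigues(np.array(p["rvec"],float))[0]; return np.array(p["intrinsics"]),R,np.array(p["tvec"],float).ravel()
def ray(n,px):
    K,R,t=cam(n); d=R.T@np.linalg.solve(K,[px[0],px[1],1.]); return -R.T@t,d
def onplane(n,px,z):
    o,d=ray(n,px); return o+d*(z-o[2])/d[2]
def proj(n,P):
    K,R,t=cam(n); c=K@(R@np.array(P,float)+t); return c[:2]/c[2]
def tri(pa,pb):
    (o,d),(p,e)=ray("top",pa),ray("side",pb)
    s=np.linalg.lstsq(np.c_[d,-e],p-o,rcond=None)[0]; a=o+d*s[0]; b=p+e*s[1]; return (a+b)/2,np.linalg.norm(a-b)
E
python3 - <<'E'
from h import *
for n in("top","side"):
    cv2.imwrite(f"pics/{n}0.png",vision.get_image(n)); K,R,t=cam(n); print(n,(-R.T@t).round(3),K[0,0],R.round(2).tolist())
print(readout.get_state())
E
```

```text
top [0.266 0.031 1.451] 576.3426587277781 [[0.01, -1.0, 0.02], [-0.98, -0.01, -0.18], [0.18, -0.02, -0.98]]
side [ 0.204 -0.638  0.869] 493.25993454718684 [[0.88, -0.47, -0.0], [-0.34, -0.63, -0.69], [0.33, 0.61, -0.72]]
{'clock': 0.1, 'qpos': array([ 1.20700993e+00,  2.76603704e-01,  1.50602141e+00,  2.20210267e-05,
        1.36069648e+00, -1.20987793e-01]), 'qd': array([ 0.00024278, -0.00314101, -0.00448292, -0.0007737 , -0.00026277,
        0.00033519]), 'effort': array([ 1.60989610e-03, -4.17700303e+01, -2.46403152e+01, -7.40991140e-05,
        5.61227920e-03, -3.70018222e-05]), 'position': array([0.13806422, 0.5576955 , 0.23047925]), 'ee_rot': array([-2.17941933e-04,  1.21103572e-01,  9.92639500e-01, -8.36613961e-04]), 'contact_force': array([-0.05488081,  0.24640323, -0.68382647]), 'moment': array([-0.0075256 , -0.0333123 , -0.00059731]), 'gripper_force': 0.0, 'width': 0.08544292793949095}
```

View pics/top0.png

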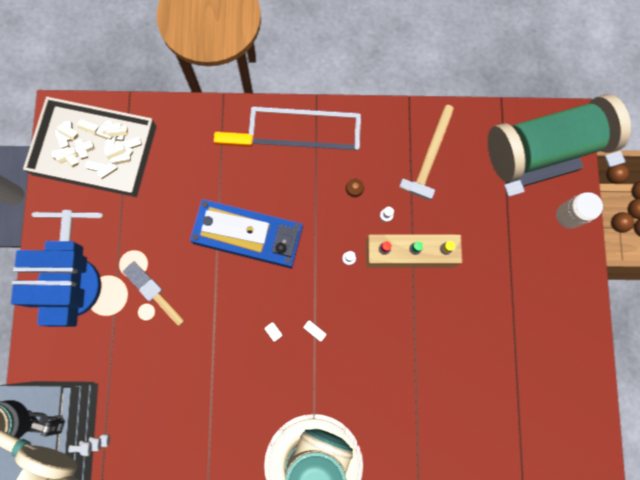

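View pics/side0.png

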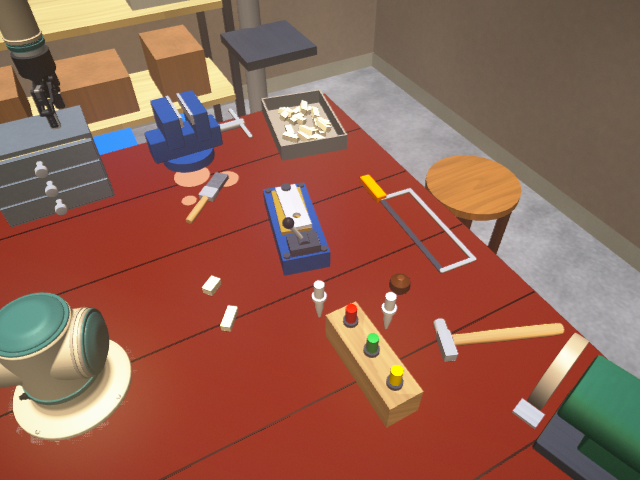

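Both views show three pins in the rack. In the top view red is at (386,246), green at (418,247) and yellow at (450,246); white look-alikes stand at (388,213) and (349,258), and the brown nut is at (355,187). The description calls for the red head, (386,246), or (351,315) in the side view. The jig is at about (247,234) in the top view. Next I'll check close crops and measure.

```bash
python3 - <<'E'
from h import *
T=cv2.imread("pics/top0.png");S=cv2.imread("pics/side0.png")
a=cv2.resize(T[190:280,180:340],(800,450),interpolation=cv2.INTER_CUBIC);cv2.imwrite("pics/jigtop.png",a)
a=cv2.resize(S[175:335,255:415],(600,600),interpolation=cv2.INTER_CUBIC);cv2.imwrite("pics/jigside.png",a)
def comp(I,lo,hi,box):
    x0,y0,x1,y1=box; m=cv2.inRange(cv2.cvtColor(I,cv2.COLOR_BGR2HSV),lo,hi); q=np.zeros_like(m);q[y0:y1,x0:x1]=m[y0:y1,x0:x1]
    n,l,s,c=cv2.connectedComponentsWithStats(q); i=1+np.argmax(s[1:,4]); return (l==i).astype(np.uint8),s[i],c[i]
for nm,I,b in(("top",T,(378,236,396,256)),("side",S,(340,300,362,330))):
    m,s,c=comp(I,(0,200,170),(6,255,255),b); print(nm,"red",s,c)
m,s,ct=comp(T,(0,200,170),(6,255,255),(378,236,396,256)); print(onplane("top",ct,.112))
m,s,c=comp(T,(105,150,60),(125,255,255),(180,195,320,275))
r=cv2.minAreaRect(cv2.findContours(m,0,2)[0][0]) if 0 else cv2.minAreaRect(np.argwhere(m)[:,::-1].astype(np.float32)); print(r)
P=[onplane("top",p,.05) for p in cv2.boxPoints(r)]; print(np.round(P,4)); print(np.mean(P,0))
# rack
for z,px in((.072,(369,236)),(.072,(461,235)),(.072,(461,264)),(.072,(369,264))): print(onplane("top",px,z))
E
```

```text
Traceback (most recent call last):
ValueError: attempt to get argmax of an empty sequence
```

View pics/jigtop.png

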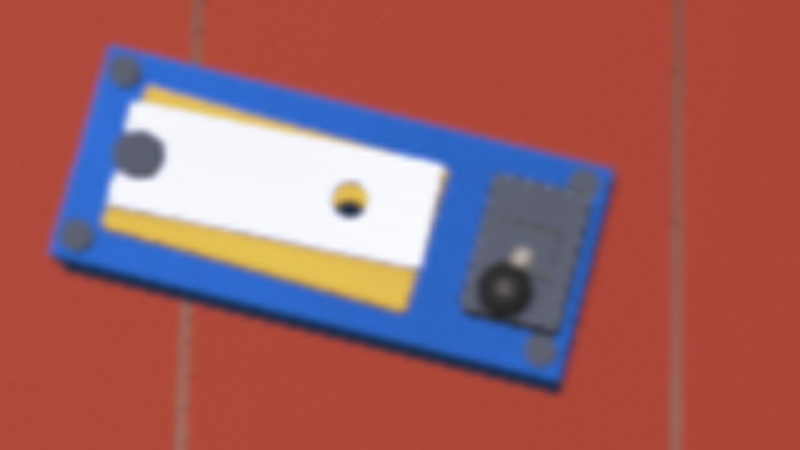

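View pics/jigside.png

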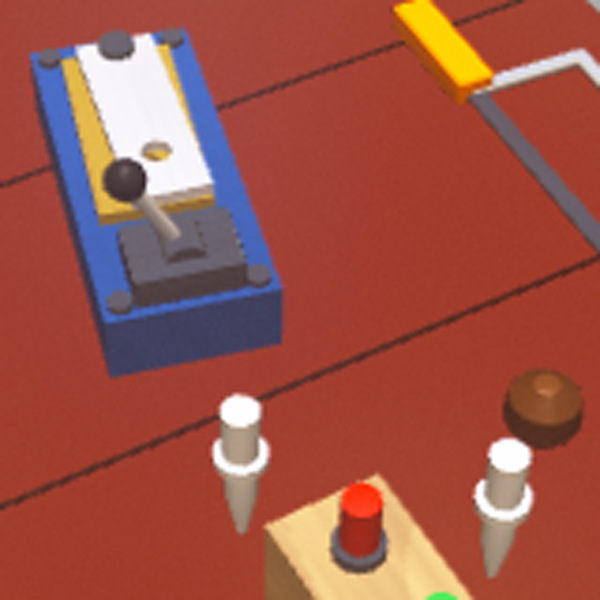

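The crops confirm the red head in the rack's left hole. The upper leaf (hole at about (250,230) in the full picture) has swung to +x and the brass leaf to -x. The lever knob leans to -x at (281,248). The jig's top corners are at about (202,199), (303,224), (292,266) and (190,241).

```bash
python3 - <<'E'
from h import *
T=cv2.imread("pics/top0.png");S=cv2.imread("pics/side0.png")
print(cv2.cvtColor(T,cv2.COLOR_BGR2HSV)[246,386],cv2.cvtColor(S,cv2.COLOR_BGR2HSV)[308:320:5,351].tolist())
def comp(I,lo,hi,box):
    x0,y0,x1,y1=box; m=cv2.inRange(cv2.cvtColor(I,cv2.COLOR_BGR2HSV),lo,hi); q=np.zeros_like(m);q[y0:y1,x0:x1]=m[y0:y1,x0:x1]
    n,l,s,c=cv2.connectedComponentsWithStats(q); i=1+np.argmax(s[1:,4]); return (l==i).astype(np.uint8),s[i],c[i]
for nm,hi in(("red",(5,255,255)),):
    m,s,c=comp(T,(0,215,130),hi,(376,238,398,255)); print("top",s,c,"axis",onplane("top",c,.112),onplane("top",c,.1))
m,s,c=comp(S,(0,215,130),(5,255,255),(335,300,365,326)); print("side",s,c,onplane("side",c,.1))
m,s,c=comp(T,(100,120,40),(130,255,255),(180,195,320,275))
r=cv2.minAreaRect(np.argwhere(m)[:,::-1].astype(np.float32)); print(r)
C=np.array([[110,45],[614,170],[560,383],[50,255]])/5.+[180,190]
P=np.array([onplane("top",p,.05) for p in C]); print(P.round(4)); print("c",P.mean(0))
y=(P[0]+P[3]-P[1]-P[2])[:2]/2; L=np.linalg.norm(y); y/=L; x=np.array([y[1],-y[0]]); print("len",L,"wid",np.linalg.norm((P[0]+P[1]-P[2]-P[3])[:2]/2),"yaw",np.degrees(np.arctan2(x[1],x[0])))
c=P.mean(0)[:2]; print("hole",c-.01*y)
b=onplane("top",np.array([138,155])/5+[180,190],.076)[:2]; print("bolt in jig",(b-c)@x,(b-c)@y)
u=onplane("top",np.array([350,199])/5+[180,190],.070)[:2]; print("uphole in jig",(u-c)@x,(u-c)@y)
k,e=tri(np.array([504,290])/5+[180,190],np.array([126,179])*160/600+[255,175]); print("knob",k,e,(k[:2]-c)@x,(k[:2]-c)@y)
E
```

```text
[  3 168 254] [[4, 233, 254], [3, 210, 157], [3, 207, 160]]Traceback (most recent call last):
  File "<stdin>", line 8, in <module>
  File "<stdin>", line 6, in comp
    return _wrapfunc(a, 'argmax', axis=axis, out=out, **kwds)
    return bound(*args, **kwds)
ValueError: attempt to get argmax of an empty sequence
```

```bash
python3 - <<'E'
from h import *
T=cv2.imread("pics/top0.png");S=cv2.imread("pics/side0.png")
def comp(I,lo,hi,box):
    x0,y0,x1,y1=box; m=cv2.inRange(cv2.cvtColor(I,cv2.COLOR_BGR2HSV),lo,hi); q=np.zeros_like(m);q[y0:y1,x0:x1]=m[y0:y1,x0:x1]
    n,l,s,c=cv2.connectedComponentsWithStats(q); i=1+np.argmax(s[1:,4]); return (l==i).astype(np.uint8),s[i],c[i]
m,s,c=comp(T,(0,130,200),(8,255,255),(376,237,398,255)); print("top",s,c,"axis",onplane("top",c,.116),onplane("top",c,.1))
m,s,d=comp(S,(0,190,120),(5,255,255),(343,302,362,326)); print("side",s,d,onplane("side",d,.1),"tri",tri(c,d))
m,s,c=comp(T,(100,120,40),(130,255,255),(180,195,320,275))
C=np.array([[110,45],[614,170],[560,383],[50,255]])/5.+[180,190]
P=np.array([onplane("top",p,.05) for p in C]); print("c",P.mean(0))
y=(P[0]+P[3]-P[1]-P[2])[:2]/2; L=np.linalg.norm(y); y/=L; x=np.array([y[1],-y[0]]); print("len",L,"wid",np.linalg.norm((P[0]+P[1]-P[2]-P[3])[:2]/2),"yaw",np.degrees(np.arctan2(x[1],x[0])))
c=P.mean(0)[:2]; print("hole",c-.01*y)
b=onplane("top",np.array([138,155])/5+[180,190],.076)[:2]; print("bolt in jig",(b-c)@x,(b-c)@y)
u=onplane("top",np.array([350,199])/5+[180,190],.070)[:2]; print("uphole in jig",(u-c)@x,(u-c)@y)
k,e=tri(np.array([504,290])/5+[180,190],np.array([126,179])*160/600+[255,175]); print("knob",k,e,(k[:2]-c)@x,(k[:2]-c)@y)
g=lambda a:onplane("top",a,.116); r=onplane("top",(386,246),.116); print("pins",g((418,247)),g((450,246)))
E
```

```text
top [382 241  10   9  65] [386.55384615 245.24615385] axis [ 0.51262156 -0.16722618  0.116     ] [ 0.51557744 -0.16960172  0.1       ]
side [346 304  11  19 177] [350.79096045 312.88700565] [ 0.51380972 -0.1680754   0.1       ] tri (array([ 0.51430353, -0.16908069,  0.10141062]), np.float64(0.002071018683625122))
c [0.55274436 0.16995425 0.05      ]
len 0.25975068392462325 wid 0.11014151815495273 yaw -13.530137910125859
hole [0.55040479 0.16023178]
bolt in jig -0.0004051912007614004 0.0957155190073288
uphole in jig 0.004942275716077619 -0.009143408787896316
knob [0.50137633 0.08101027 0.13435274] 0.0033312102114145562 -0.029133365795894674 -0.09849341670250526
pins [ 0.50932044 -0.24161735  0.116     ] [ 0.51264907 -0.31762211  0.116     ]
```

```bash
python3 -m handwheel '[[[0,0,0],[0,0,0.975],0],[[0,0,0],[0,0,0.975],0],[[0,0,0],[0,0,0.975],0],[[0,0,0],[0,0,0.975],0],[[0,0,0],[0,0,0.975],0],[[0,0,0],[0,0,0.975],0],[[0,0,0],[0,0,0.975],0],[[0,0,0],[0,0,0.975],0],[[0,0,0],[0,0,0.975],0],[[0,0,0],[0,0,0.975],0],[[0,0,0],[0,0,0.975],0],[[0,0,0],[0,0,0.975],0],[[0,0,0],[0,0,0.975],0]]' 40; python3 -m handwheel '[[[-52,27,0],[0,0,0],0],[[-52,27,0],[0,0,0],0],[[-52,27,0],[0,0,0],0],[[-52,27,0],[0,0,0],0],[[-52,27,0],[0,0,0],0],[[-52,27,0],[0,0,0],0],[[-52,27,0],[0,0,0],0],[[-52,27,0],[0,0,0],0],[[-52,27,0],[0,0,0],0],[[-52,27,0],[0,0,0],0],[[-52,27,0],[0,0,0],0],[[-52,27,0],[0,0,0],0],[[-52,27,0],[0,0,0],0],[[-50,24,0],[0,0,0],0],[[0,0,0],[0,0,0],0]]'
```

```text
clock: 1.72
position: [0.1381, 0.5578, 0.2308]
ee_rot: [0.0, 0.708, 0.706, -0.001]
contact_force: [-0.4, 0.5, 0.5]
width: 0.0426
gripper_force: 0.0
clock: 3.6
position: [0.5151, -0.1712, 0.2302]
ee_rot: [0.0, 0.708, 0.706, -0.0]
contact_force: [-0.3, 0.5, 0.6]
width: 0.0425
gripper_force: 0.0
```

```bash
python3 -m handwheel '[[[3,-1.5,35],[0,0,0],0],[[0,0,35],[0,0,0],0],[[0,0,15],[0,0,0],0],[[0,0,15],[0,0,0],0],[[0,0,0],[0,0,0],0]]'; python3 - <<'E'
from h import *
S=vision.get_image("side");cv2.imwrite("pics/hover.png",cv2.resize(S[230:390,270:450],(800,600)))
E
```

```text
clock: 4.22
position: [0.5119, -0.1641, 0.1308]
ee_rot: [-0.001, 0.707, 0.707, -0.0]
contact_force: [0.1, 0.2, -0.0]
width: 0.0424
gripper_force: 0.0
```

View pics/hover.png

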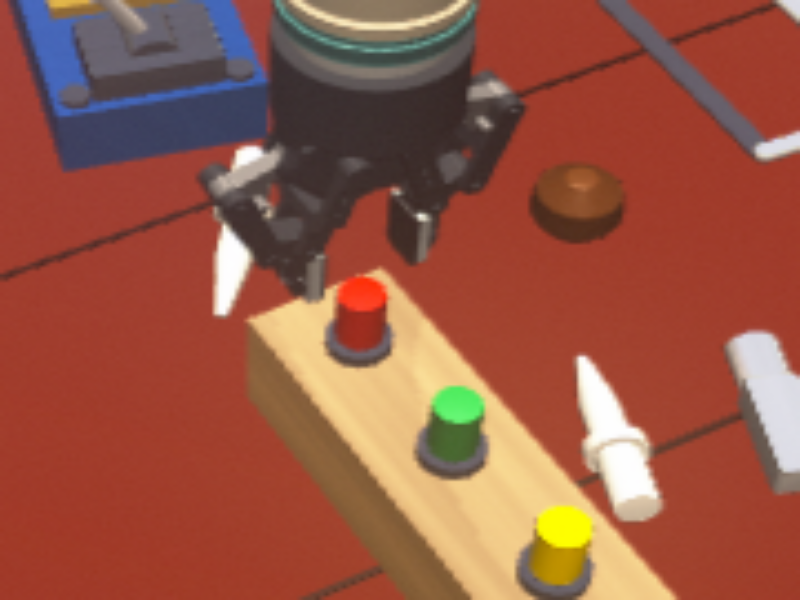

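The red pin stands at crop (360,310) with the open fingers above and slightly behind it. Both white look-alikes have toppled on their own; neither is in the way. I'll correct y by -4 mm and x by +1.5 mm, then descend and grip.

```bash
python3 -m handwheel '[[[-4,1.5,0],[0,0,0],0],[[0,0,0],[0,0,0],0],[[0,0,15],[0,0,0],0],[[0,0,15],[0,0,0],0],[[0,0,10],[0,0,0],0],[[0,0,6],[0,0,0],0],[[0,0,0],[0,0,0],0],[[0,0,0],[0,0,0],1],[[0,0,0],[0,0,0],1],[[0,0,0],[0,0,0],1],[[0,0,0],[0,0,0],1],[[0,0,0],[0,0,0],1]]' 70
```

```text
clock: 5.78
position: [0.5141, -0.1688, 0.0859]
ee_rot: [0.001, 0.707, 0.707, 0.0]
contact_force: [-0.4, 0.0, 5.0]
width: 0.0203
gripper_force: 68.4
```

```bash
python3 -m handwheel '[[[0,0,-10],[0,0,0],1],[[0,0,-25],[0,0,0],1],[[0,0,-40],[0,0,0],1],[[0,0,-40],[0,0,0],1],[[0,0,-40],[0,0,0],1],[[0,0,-20],[0,0,0],1],[[0,0,0],[0,0,0],1],[[0,0,0],[0,0,0],1],[[0,0,0],[0,0,0],1]]'; python3 - <<'E'
from h import *
p=readout.get_state()["position"]; print(p)
S=vision.get_image("side");cv2.imwrite("pics/s1.png",S)
c=proj("side",p+[0,0,-.03]).astype(int);print(c,proj("side",p-[0,0,.0139]),proj("side",p-[0,0,.078]))
a=cv2.resize(S[c[1]-60:c[1]+60,c[0]-80:c[0]+80],(800,600),interpolation=cv2.INTER_CUBIC);cv2.imwrite("pics/lift.png",a)
E
```

```text
clock: 6.9
position: [0.5129, -0.1682, 0.2586]
ee_rot: [-0.002, 0.707, 0.707, -0.001]
contact_force: [-1.0, 0.5, -3.0]
width: 0.0197
gripper_force: 68.7
[ 0.51290682 -0.16819947  0.25858766]
[353 268] [353.51066922 262.4989476 ] [352.04960576 286.39827298]
```

View pics/lift.png

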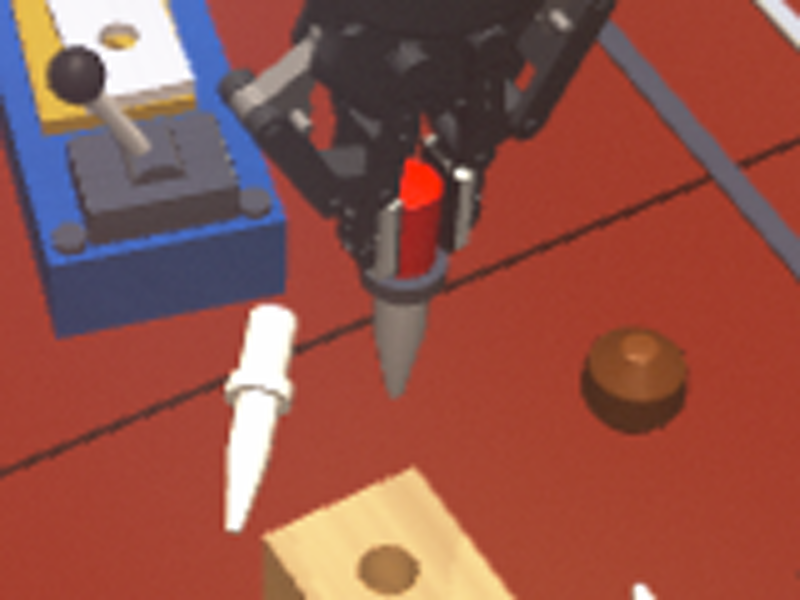

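Pin is held straight: its tip is at (352,287), against (352,286) predicted. The white look-alikes lie clear. Now I'll carry it over the jig.

```bash
python3 -m handwheel '[[[0,0,0],[0,0,0.75],1],[[0,0,0],[0,0,0.75],1],[[0,0,0],[0,0,0.75],1],[[20,-2,0],[0,0,0],1],[[41,-5,0],[0,0,0],1],[[41,-5,0],[0,0,0],1],[[41,-5,0],[0,0,0],1],[[41,-5,0],[0,0,0],1],[[41,-5,0],[0,0,0],1],[[41,-5,0],[0,0,0],1],[[41,-5,0],[0,0,0],1],[[21,-3,0],[0,0,0],1],[[0,0,0],[0,0,0],1],[[0,0,25],[0,0,0],1],[[0,0,30],[0,0,0],1],[[0,0,25],[0,0,0],1],[[0,0,0],[0,0,0],1],[[0,0,0],[0,0,0],1],[[0,0,0],[0,0,0],1]]'; python3 - <<'E'
from h import *
p=readout.get_state()["position"]; print(p)
S=vision.get_image("side");T=vision.get_image("top");cv2.imwrite("pics/s2.png",S);cv2.imwrite("pics/t2.png",T)
print(proj("side",p-[0,0,.0139]),proj("side",p-[0,0,.078]), proj("top",p-[0,0,.078]),proj("side",[.5504,.1602,.07]))
a=cv2.resize(S[170:280,250:350],(545,600),interpolation=cv2.INTER_CUBIC);cv2.imwrite("pics/over.png",a)
E
```

```text
clock: 9.32
position: [0.5522, 0.1595, 0.1818]
ee_rot: [0.001, 0.785, 0.619, 0.001]
contact_force: [0.0, 0.2, -3.1]
width: 0.0199
gripper_force: 68.8
[0.55216118 0.15949225 0.18182176]
[292.46728417 183.43444132] [293.79500577 204.93754275] [248.89529693 228.21047429] [293.6591232  215.66467099]
```

View pics/over.png

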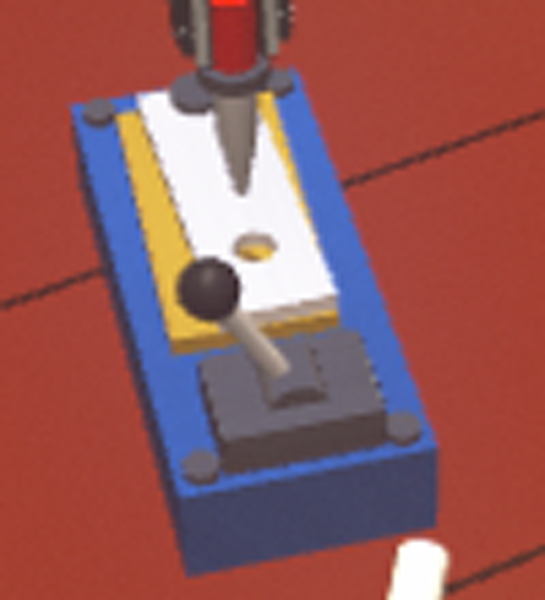

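```bash
python3 - <<'E'
from h import *
a=np.radians(-13.5);x=np.array([np.cos(a),np.sin(a)]);y=np.array([-x[1],x[0]]);c=np.array([.5527,.16995])
J=lambda p:(((p[:2]-c)@x).round(4),((p[:2]-c)@y).round(4))
s=lambda q:np.array(q)/5.45+[250,170]
print("uphole side",J(onplane("side",s((255,246)),.07)))
Q=[(72,105),(298,75),(437,452),(186,496)]
P=np.array([onplane("side",s(q),.05) for q in Q]);print([J(p) for p in P],J(P.mean(0)))
print("tip side on z",J(onplane("side",s((241,193)),.104)),"tcp",J(readout.get_state()["position"]))
E
```

```text
uphole side (np.float64(0.0077), np.float64(-0.0101))
[(np.float64(-0.0507), np.float64(0.1301)), (np.float64(0.0581), np.float64(0.1242)), (np.float64(0.0571), np.float64(-0.1317)), (np.float64(-0.0489), np.float64(-0.129))] (np.float64(0.0039), np.float64(-0.0016))
tip side on z (np.float64(0.0025), np.float64(-0.0124)) tcp (np.float64(0.0015), np.float64(-0.0102))
```

Side view: the tip (294,205) matches prediction and the upper hole is at (297,215). The two cameras put the hole at -1.5 and +1.4 mm from the TCP in jig x, so I'll stay at the present spot and descend in steps, watching the forces.

```bash
python3 -m handwheel '[[[0,0,10],[0,0,0],1],[[0,0,10],[0,0,0],1],[[0,0,7],[0,0,0],1],[[0,0,5],[0,0,0],1],[[0,0,5],[0,0,0],1],[[0,0,0],[0,0,0],1]]' 100;  python3 -m handwheel '[[[0,0,4],[0,0,0],1],[[0,0,4],[0,0,0],1],[[0,0,0],[0,0,0],1]]'; python3 -m handwheel '[[[0,0,4],[0,0,0],1],[[0,0,4],[0,0,0],1],[[0,0,0],[0,0,0],1]]'
```

```text
clock: 10.18
position: [0.5511, 0.1597, 0.1429]
ee_rot: [-0.0, 0.785, 0.619, -0.0]
contact_force: [-0.9, 0.5, -2.8]
width: 0.0196
gripper_force: 97.8
clock: 10.55
position: [0.5519, 0.1598, 0.1353]
ee_rot: [0.0, 0.785, 0.619, 0.001]
contact_force: [1.5, -0.6, -2.6]
width: 0.0195
gripper_force: 98.2
clock: 10.92
position: [0.5522, 0.1599, 0.1274]
ee_rot: [0.0, 0.785, 0.619, 0.001]
contact_force: [3.7, 0.1, -2.1]
width: 0.0196
gripper_force: 98.2
```

The tip is through both leaves. Continuing down.

```bash
python3 -m handwheel '[[[0,0,4],[0,0,0],1],[[0,0,4],[0,0,0],1],[[0,0,0],[0,0,0],1]]'; python3 -m handwheel '[[[0,0,3],[0,0,0],1],[[0,0,3],[0,0,0],1],[[0,0,0],[0,0,0],1]]'; python3 -m handwheel '[[[0,0,3],[0,0,0],1],[[0,0,3],[0,0,0],1],[[0,0,0],[0,0,0],1]]'
```

```text
clock: 11.3
position: [0.5511, 0.16, 0.1189]
ee_rot: [-0.0, 0.785, 0.619, 0.0]
contact_force: [3.8, 1.9, -2.1]
width: 0.0194
gripper_force: 98.2
clock: 11.68
position: [0.5512, 0.1601, 0.1131]
ee_rot: [-0.0, 0.785, 0.619, 0.0]
contact_force: [4.7, 2.1, -0.9]
width: 0.0197
gripper_force: 98.3
clock: 12.05
position: [0.5509, 0.1603, 0.1068]
ee_rot: [-0.001, 0.785, 0.619, 0.0]
contact_force: [3.5, 3.5, -1.6]
width: 0.0193
gripper_force: 98.3
```

```bash
python3 -m handwheel '[[[0.7,0,3],[0,0,0],1],[[0,0,3],[0,0,0],1],[[0,0,0],[0,0,0],1]]'; python3 -m handwheel '[[[0,0,3],[0,0,0],1],[[0,0,3],[0,0,0],1],[[0,0,0],[0,0,0],1]]'
```

```text
clock: 12.42
position: [0.5505, 0.1607, 0.1007]
ee_rot: [-0.001, 0.785, 0.619, -0.001]
contact_force: [1.9, 4.1, -0.2]
width: 0.0195
gripper_force: 98.4
clock: 12.8
position: [0.5513, 0.1605, 0.0951]
ee_rot: [-0.0, 0.785, 0.619, 0.0]
contact_force: [1.5, 4.7, 0.8]
width: 0.0197
gripper_force: 98.5
```

```bash
python3 -m handwheel '[[[1,0,2],[0,0,0],1],[[0,0,3],[0,0,0],1],[[0,0,0],[0,0,0],1]]'; python3 -m handwheel '[[[0,0,2],[0,0,0],1],[[0,0,2],[0,0,0],1],[[0,0,0],[0,0,0],1]]'
```

```text
clock: 13.18
position: [0.552, 0.1609, 0.0904]
ee_rot: [0.001, 0.785, 0.619, 0.0]
contact_force: [2.8, 2.4, 3.2]
width: 0.0192
gripper_force: 98.6
clock: 13.55
position: [0.5522, 0.161, 0.0866]
ee_rot: [0.001, 0.785, 0.619, 0.0]
contact_force: [2.5, 1.1, 3.5]
width: 0.0193
gripper_force: 98.7
```

```bash
python3 -m handwheel '[[[0,0,1.5],[0,0,0],1],[[0,0,1.5],[0,0,0],1],[[0,0,0],[0,0,0],1]]'; python3 -m handwheel '[[[0,0,1.5],[0,0,0],1],[[0,0,1],[0,0,0],1],[[0,0,0],[0,0,0],1]]'
```

```text
clock: 13.92
position: [0.5523, 0.161, 0.0839]
ee_rot: [0.001, 0.785, 0.619, 0.0]
contact_force: [2.1, 1.3, 7.3]
width: 0.019
gripper_force: 99.3
clock: 14.3
position: [0.5524, 0.161, 0.0838]
ee_rot: [0.001, 0.785, 0.62, 0.001]
contact_force: [-1.3, 0.8, 19.2]
width: 0.0193
gripper_force: 100.8
```

Hard stop at TCP z 0.0838 with 19 N, which matches the collar being home. I'll release and look.

```bash
python3 -m handwheel '[[[0,0,-1],[0,0,0],1],[[0,0,0],[0,0,0],0.2],[[0,0,0],[0,0,0],0.1],[[0,0,0],[0,0,0],0],[[0,0,0],[0,0,0],0],[[0,0,-15],[0,0,0],0],[[0,0,-30],[0,0,0],0],[[0,0,-40],[0,0,0],0],[[0,0,-40],[0,0,0],0],[[0,0,-10],[0,0,0],0],[[0,0,0],[0,0,0],0]]'; python3 - <<'E'
from h import *
S=vision.get_image("side");cv2.imwrite("pics/s3.png",S)
print(proj("side",[.5515,.1607,.070]),proj("side",[.5515,.1607,.114]))
a=cv2.resize(S[150:280,250:350],(460,600),interpolation=cv2.INTER_CUBIC);cv2.imwrite("pics/home.png",a)
E
```

```text
clock: 15.68
position: [0.5517, 0.1614, 0.2176]
ee_rot: [0.0, 0.785, 0.619, 0.001]
contact_force: [0.6, 0.3, -0.6]
width: 0.0427
gripper_force: 0.0
[293.98253763 215.39030372] [293.10769595 201.42719769]
```

View pics/home.png

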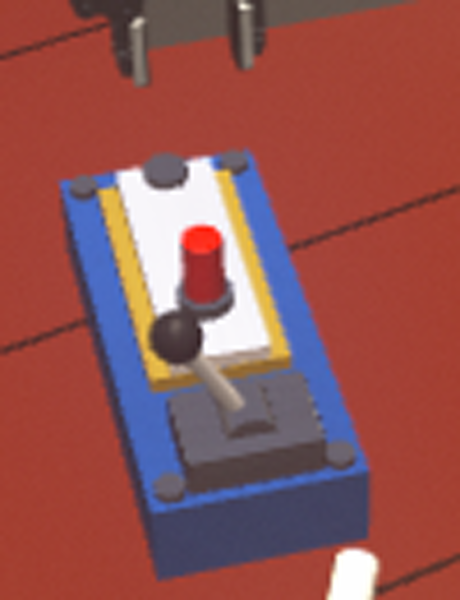

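The pin stands home at crop (203,270), with both leaves lined up symmetrically, and the knob is still at crop (175,337). Now the lever: shut the fingers, go to the knob's jig -x side, lower, and push.

```bash
python3 -m handwheel '[[[-30,-25,0],[0,0,0],1],[[-30,-25,0],[0,0,0],1],[[-30,-25,0],[0,0,0],1],[[0,0,0],[0,0,0],1],[[0,0,30],[0,0,0],1],[[0,0,40],[0,0,0],1],[[0,0,20],[0,0,0],1],[[0,0,0],[0,0,0],1]]' 40; python3 -m handwheel '[[[0,10,0],[0,0,0],1],[[0,10,0],[0,0,0],1],[[0,10,0],[0,0,0],1],[[0,10,0],[0,0,0],1],[[0,10,0],[0,0,0],1],[[0,10,0],[0,0,0],1],[[0,0,0],[0,0,0],1]]'; python3 -m handwheel '[[[0,6,0],[0,0,0],1],[[0,6,0],[0,0,0],1],[[0,3,0],[0,0,0],1],[[0,0,0],[0,0,0],1]]'
```

```text
clock: 16.73
position: [0.4564, 0.0915, 0.1244]
ee_rot: [-0.002, 0.785, 0.619, -0.002]
contact_force: [-0.9, 0.7, 0.6]
width: -0.0
gripper_force: 0.0
clock: 17.6
position: [0.5175, 0.077, 0.1267]
ee_rot: [0.0, 0.785, 0.619, 0.0]
contact_force: [-0.7, -0.4, -0.5]
width: 0.0002
gripper_force: 0.0
clock: 18.1
position: [0.5311, 0.0738, 0.1268]
ee_rot: [0.0, 0.785, 0.619, 0.0]
contact_force: [-0.2, 1.1, 0.1]
width: -0.0003
gripper_force: 0.0
```

```bash
python3 -m handwheel '[[[0,3,0],[0,0,0],1],[[0,3,0],[0,0,0],1],[[0,0,0],[0,0,0],1]]'; python3 -m handwheel '[[[0,3,0],[0,0,0],1],[[0,0,0],[0,0,0],1]]';  python3 - <<'E'
from h import *
S=vision.get_image("side");a=cv2.resize(S[150:280,250:350],(460,600),interpolation=cv2.INTER_CUBIC);cv2.imwrite("pics/lever.png",a)
E
```

```text
clock: 18.48
position: [0.5369, 0.0724, 0.1269]
ee_rot: [0.0, 0.785, 0.619, 0.0]
contact_force: [0.6, -0.7, 0.0]
width: -0.0
gripper_force: 0.1
clock: 18.73
position: [0.5398, 0.0717, 0.1269]
ee_rot: [0.0, 0.785, 0.619, 0.0]
contact_force: [0.0, -0.2, 0.3]
width: -0.0002
gripper_force: 0.1
```

View pics/lever.png

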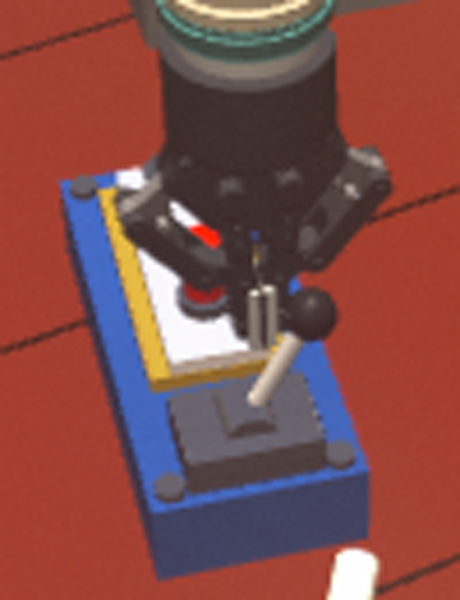

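The lever is over past middle, with the knob at crop (311,313) and the pads against it. I'll push on to the stop.

```bash
python3 -m handwheel '[[[0,3,0],[0,0,0],1],[[0,0,0],[0,0,0],1]]'; python3 -m handwheel '[[[0,3,0],[0,0,0],1],[[0,0,0],[0,0,0],1]]'; python3 -m handwheel '[[[0,2,0],[0,0,0],1],[[0,0,0],[0,0,0],1]]'
```

```text
clock: 19.02
position: [0.5403, 0.0715, 0.1266]
ee_rot: [-0.002, 0.785, 0.619, -0.001]
contact_force: [-3.9, 2.4, 3.5]
width: 0.0002
gripper_force: 3.0
clock: 19.27
position: [0.5405, 0.0715, 0.1265]
ee_rot: [-0.004, 0.785, 0.619, -0.003]
contact_force: [-10.0, 3.2, 6.3]
width: 0.0001
gripper_force: 6.0
clock: 19.52
position: [0.5407, 0.0714, 0.1265]
ee_rot: [-0.005, 0.785, 0.619, -0.004]
contact_force: [-13.6, 3.3, 8.9]
width: -0.0001
gripper_force: 7.9
```

At the stop: 14 N and no further motion. I'll back off, lift and check.

```bash
python3 -m handwheel '[[[0,-10,0],[0,0,0],1],[[0,-20,0],[0,0,0],1],[[0,-25,0],[0,0,0],1],[[0,-25,0],[0,0,0],1],[[0,0,-30],[0,0,0],1],[[0,0,-50],[0,0,0],1],[[0,-30,-50],[0,0,0],1],[[0,-30,0],[0,0,0],1],[[0,0,0],[0,0,0],1],[[0,0,0],[0,0,0],1],[[0,0,0],[0,0,0],1]]'; python3 - <<'E'
from h import *
S=vision.get_image("side");a=cv2.resize(S[150:280,250:350],(460,600),interpolation=cv2.INTER_CUBIC);cv2.imwrite("pics/end.png",a)
E
```

```text
clock: 20.9
position: [0.4119, 0.1022, 0.2563]
ee_rot: [0.0, 0.785, 0.619, -0.0]
contact_force: [0.5, -0.3, -1.0]
width: 0.0005
gripper_force: 0.0
```

View pics/end.png

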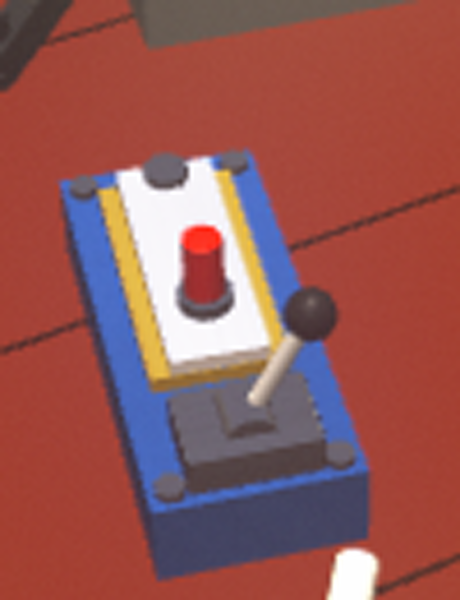

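The pin is unchanged at crop (203,270), the lever is at its other stop with the knob at (311,313), and the robot is clear. Handing in.

```bash
python3 -c "
from rig import manip; print(manip.sign_off())"
```

```text
the job is handed in; nothing more can be done
None
```

The red pin is seated in the jig with both leaves pulled into line, the lock lever is over at its other stop, and the job was handed in at about 21 s; no verdict was returned.

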